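# Stow the forming floats in the potter's shadow tray

## Task

Put the T-shaped and the L-shaped wooden float back into the cavities of the tool tray that have their outlines, each grip up, nose under the metal retaining strip, lying flat and fully home on the cavity floor, and let go of them. Leave the rectangular float in its cavity, and do not tip the vase or push it or the other loose things on the bench aside.

Things in the scene. Friction and masses are not known exactly. Their poses are not given: they have to be found in the camera images.
- tee: T-shaped pale wooden forming float (potter's smoothing tool), lying grip up on the table, 0.11 to 0.23 kg. Sole 12 mm thick: a stem 150 x 44 mm and, at the tail (x 35 to 75 mm), a crossbar 100 mm wide (y -50 to 50). Origin: underside, mid-length of the 150 mm, on the stem's centre line; x from nose (-75 mm) to tail (+75 mm), z up.
- corner: L-shaped pale wooden forming float, lying grip up on the table, 0.11 to 0.23 kg. Sole 12 mm thick: a stem 150 x 44 mm (y -22 to 22) and, at the tail (x 35 to 75 mm), a foot to +y only, reaching y = 75 mm. Origin: underside, mid-length of the 150 mm, on the stem's centre line; x from nose (-75 mm) to tail (+75 mm), z up.
- tee_grip (a point): middle of the tee's grip, a darker wooden bar on its back, 70 long (along x), 22 wide, 36 mm high (12 to 48 mm above the underside). This point is at x 12, y 0, z 30 mm of the tee.
- corner_grip (a point): middle of the corner float's grip, a darker wooden bar on its back, 70 long (along x), 22 wide, 36 mm high (12 to 48 mm above the underside). This point is at x 12, y 0, z 30 mm of the corner float.
- broad: plain rectangular float, 150 x 60 mm, with the same kind of grip (48 mm high in all), already stowed in the third cavity; leave it there. Origin: underside, centre.
- tray: dark steel tray, fixed, 208 (x) x 346 (y), rim 14 mm high; origin: underside, centre. In it a shadow-cut plywood board, 184 x 322 mm, top 26 mm above the table, cannot move but lies up to 5 mm off centre in x and y. Its black-floored cavities are 17 mm deep, each one float's outline plus 1.5 mm all round, for the nose towards the tray's -x, tail to +x.
- strip (a point): nominal middle of the free edge of the bright metal retaining strip, at its underside (26 mm above the table): 3 mm thick, on the board's top along its -x end, overhanging the nose end of each cavity by 10 mm. A float cannot go in level: dip its nose 10 to 16 degrees, push it under the strip to the end wall, draw back 1.5 mm, lay the tail down.
- seat_tee (a point): nominal home of the tee in the tray: where its origin would lie, fully home on the cavity floor, if the board were centred; axes as the tray's. The true cavity is off by up to 5 mm in the tray's x and up to 5 mm in y (height, yaw exact, same for all cavities): find it by touch or by sight. The cavity's end wall is 76.5 mm from its middle, towards -x.
- seat_corner (a point): nominal home of the corner float in the tray: where its origin would lie, fully home on the cavity floor, if the board were centred; axes as the tray's. The true cavity is off by up to 5 mm in the tray's x and up to 5 mm in y (height, yaw exact, same for all cavities): find it by touch or by sight. The end wall is 76.5 mm from its middle, towards -x.
- vase: freshly made dark grey clay vase, solid, 104 mm across, 110 mm high, standing; origin: centre of its foot.
- anvil: small egg-shaped wooden anvil, 54 mm across, 70 mm high, standing; origin: centre of its foot.
- brush: brush 170 mm long, lying along its x; origin: underside, near the middle.
- tub: white plastic water tub, 100 mm across, 85 mm high; origin: centre of its foot.
- bat: flat white plaster ring, 104 mm across, 12 mm high, lying; origin: underside, centre.
- mallet: wooden mallet 180 mm long, lying along its x; origin: underside, near the middle.
Not all that is in view belongs to the job. What is shaped like the tee but black or turquoise is not meant.

How it is judged:
By the outcome, as a careful person would: the job done as asked, in the order asked, and still so for the second after the job is handed in, with the robot touching nothing.
It also fails if it takes over 72 s, if anything falls off the work surface, if the arm or the gripper's body presses on something with over 40 N, if the wrist force passes 120 N, or if a joint passes its speed limit or range.

## Robot

A 6-joint arm with a two-finger parallel gripper is mounted at the origin on the work surface. World frame = base frame: x ahead of the robot, y to its left, z up, the work surface at z = 0. Lengths are in m, angles in rad, forces in N, time in s.
With the tool pointing down it reaches from about 0.35 to 0.8 m from the base axis. Payload 7.3 kg.
Tool frame: the origin (TCP) lies between the finger pads; the fingertips stand 25 mm ahead of it and the grasp point (between the pads) lies 6 mm ahead of it (r.tip_extent is the distance from the TCP to the fingertips, in m); z points along the fingers, y is the direction in which the jaws open and shut (so a half turn about z gives the same grasp; the last joint's range is limited). The gripper opens to 85 mm and grips with 20 to 120 N. Pads are 22 mm wide; open, the fingers measure 114 mm over their backs; the gripper's body (76 mm by 85 mm) begins 54 mm behind the grasp point. The pads swing forward as they close: fully open they stand 13 mm farther back than shut.
Start: joints at [1.082, 0.342, 1.524, -0, 1.275, -0.146], TCP at [0.176, 0.494, 0.256] pointing down, gripper open.
Joint ranges: [-2.53, 2.53], [-0.77, 2.02], [0.04, 2.7], [-1, 4.14], [0.28, 2.66], [-3.11, 3.11]. Speed limits (rad/s): [2.57, 2.57, 3.14, 3.14, 3.14, 3.14].

## Interface

Orientations are given as a unit quaternion [x, y, z, w].
In Python, from workcell import r, command_gripper, optics gives the robot as it stands. The module is installed in compiled form; this text tells all that it offers. Calls block until the motion is done:
- r.reach(position, orientation): joint-space move of the TCP to a pose.
- r.move_straight(position, orientation=None, speed=0.15, max_force=None): straight line of the TCP; orientation=None keeps the orientation; speed is the mean speed in m/s. With max_force (N) it stops when the force on the tool has changed by that much, and returns True; else False.
- r.movej(angles): joint-space move.
- command_gripper(opening, force=None): finger opening in m; force is the grip in N (None keeps the last); returns when the fingers have stopped.
- r.hold(seconds).
- r.solve_ik(position, orientation): joint angles nearest the present ones, or None.
- r.read_state(): the state.
- optics.get_image(name): name is "scene" or "top" or "wrist"; returns (picture, depth): 420x560x3 uint8, red, green, blue; 420x560 float32, m along the optical axis (not along the pixel's ray), 0 where there is no reading.
- optics.camera_model(name): a dict with "K" (3x3 intrinsics, pixels), "R" (3x3) and "t" (3): a world point X has camera coordinates R X + t; the wrist camera has in their place "tool_from_camera" (4x4, takes a point from camera to tool coordinates, whose origin is the TCP and whose axes are the flange's). Camera axes: x right, y down, z forward; pixel columns grow to the right and rows downward; lengths in m; the calibration is good to about 2 mm. A picture is of the moment at which its call begins: read the wrist's pose just before it. camera_model takes no time and is no camera call.
A pose or a line that the arm cannot do raises r.PlanningError and nothing moves.
- r.finish_job(): hands the job in, once; it reports no verdict.
The state is a dict: "time_s": time; "joint_positions": joint angles; "dq": joint speeds; "tau": joint torques, N m; "eef_pos": TCP position; "eef_rot": TCP orientation; "contact_force": force on the tool from outside, world axes, zero at the start; "torque": the same for the moment, N m; "grip_width": finger opening in m.
Only numpy, scipy, OpenCV 4.12 (cv2) and the standard library are available. Lean on these libraries where they do the work, as an engineer would, in place of code of your own. Each camera call takes 0.05 s, during which the arm holds its last target.

## Working session

There is one attempt and no reset: what is moved stays moved. The work goes in short steps, each a Python script; the robot and the scene stay as the last script left them, time stands still between calls to the robot, and variables do not carry over. Pictures are saved under pics/ and viewed, and the job is handed in when it is done.

```bash
mkdir -p pics; ls; python3 - <<'E'
from workcell import r,command_gripper,optics
import cv2,numpy as np
for n in ["scene","top","wrist"]:
    im,d=optics.get_image(n); cv2.imwrite(f"pics/{n}0.png",im[:,:,::-1]); np.save(f"pics/{n}0.npy",d)
    m=optics.camera_model(n); print(n,{k:np.round(v,4).tolist() if not isinstance(v,str) else v for k,v in m.items()})
s=r.read_state(); print(s, r.tip_extent)
E
```

```text
pics
scene {'K': [[390.4101, 0.0, 283.741], [0.0, 390.4101, 213.5167], [0.0, 0.0, 1.0]], 'R': [[0.0411, 0.999, 0.0185], [0.6167, -0.0108, -0.7871], [-0.7861, 0.0438, -0.6165]], 't': [-0.0701, -0.2699, 1.6599]}
top {'K': [[448.9544, 0.0, 280.5187], [0.0, 448.9544, 212.2996], [0.0, 0.0, 1.0]], 'R': [[0.0249, -0.9995, -0.0168], [-0.9926, -0.0227, -0.1194], [0.119, 0.0197, -0.9927]], 't': [0.0412, 0.5437, 1.2658]}
wrist {'K': [[332.301, 0.0, 276.6486], [0.0, 332.301, 211.6931], [0.0, 0.0, 1.0]], 'tool_from_camera': [[-0.0005, -0.9546, -0.2979, 0.0757], [1.0, -0.0005, -0.0001, 0.0008], [0.0, -0.2979, 0.9546, -0.1202], [0.0, 0.0, 0.0, 1.0]]}
{'time_s': 0.15, 'joint_positions': array([ 1.08201219e+00,  3.42583218e-01,  1.52477214e+00, -5.25266543e-07,
        1.27536849e+00, -1.46003455e-01]), 'dq': array([ 0.00018289, -0.00196598, -0.00375539, -0.00073382, -0.00020044,
        0.00244682]), 'tau': array([ 1.78796428e-03, -4.33906031e+01, -2.46148771e+01, -2.66182478e-04,
        5.76474777e-03,  5.30656155e-05]), 'eef_pos': array([0.17631823, 0.49424054, 0.25578381]), 'eef_rot': array([ 1.70552380e-01,  9.85348449e-01, -5.37422109e-04, -1.76278463e-04]), 'contact_force': array([ 0.1628584 , -0.29256548, -0.14302429]), 'torque': array([-0.00179185,  0.02253443, -0.04230157]), 'grip_width': 0.085404647073215} 0.025
```

View pics/top0.png

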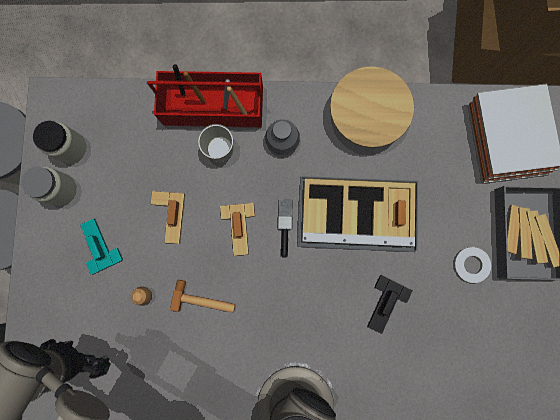

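View pics/scene0.png

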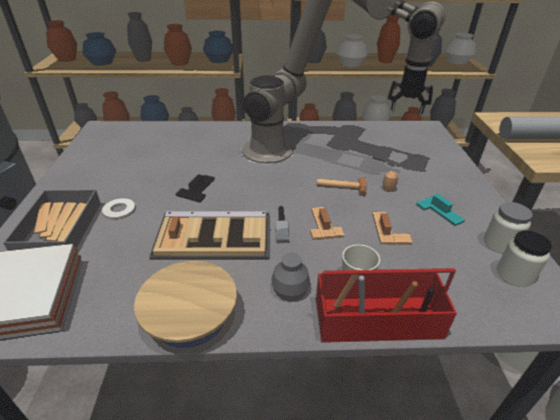

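View pics/wrist0.png

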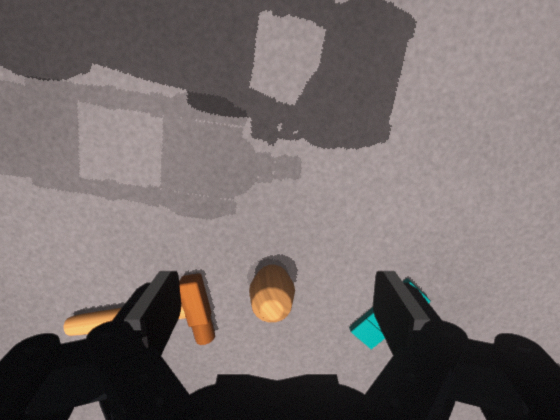

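```bash
cat > h.py <<'E'
from workcell import r,command_gripper,optics
import cv2,numpy as np
from scipy.spatial.transform import Rotation as Ro
def cam(name,pose=None):
    """K, C (camera centre), Rwc (cam->world)"""
    m=optics.camera_model(name);K=np.array(m["K"])
    if name!="wrist":
        R=np.array(m["R"]);return K,-R.T@np.array(m["t"]),R.T
    p,q=pose;T=np.array(m["tool_from_camera"]);Rt=Ro.from_quat(q).as_matrix()
    return K,np.array(p)+Rt@T[:3,3],Rt@T[:3,:3]
def onplane(c,uv,z):
    K,C,R=c;uv=np.atleast_2d(np.asarray(uv,float))
    d=np.c_[uv,np.ones(len(uv))]@np.linalg.inv(K).T@R.T
    return C+d*((z-C[2])/d[:,2])[:,None]
def proj(c,X):
    K,C,R=c;p=(np.atleast_2d(X)-C)@R@K.T;return p[:,:2]/p[:,2:]
def snap(name,fn):
    s=r.read_state();im,d=optics.get_image(name)
    cv2.imwrite(f"pics/{fn}.png",im[:,:,::-1]);np.savez(f"pics/{fn}.npz",im=im,d=d,p=s["eef_pos"],q=s["eef_rot"])
    return im,d,(s["eef_pos"],s["eef_rot"])
def load(fn,name):
    z=np.load(f"pics/{fn}.npz");return z["im"],z["d"],cam(name,(z["p"],z["q"]))
def quat(yaw,pitch=0):
    """tool down, tool x = -X(float), tool y=+Y(float); pitch>0 dips nose (-x) """
    M=Ro.from_euler('z',yaw)*Ro.from_euler('y',-pitch)*Ro.from_quat([0,1,0,0])
    return M.as_quat()
E
python3 - <<'E'
from h import *
im=cv2.imread("pics/top0.png");c=cam("top")
for n,uv,z in [("tee",(238,229),.01),("teegrip",(238,224),.048),("corn",(172,218),.01),("tray",(359,214),.026),("vase",(282,135),.1),("brush",(285,228),.01),("tub",(215,145),.085),("mallet",(205,298),.02)]:
    print(n,onplane(c,uv,z)[0].round(3))
hs=cv2.cvtColor(im,cv2.COLOR_BGR2HSV)
for n,uv in [("tee",(248,211)),("bar",(237,222)),("board",(310,210)),("strip",(350,242)),("black",(325,210)),("rim",(301,215)),("table",(262,270))]:
    print(n,hs[uv[1],uv[0]])
print(quat(0),quat(0.3))
E
```

```text
tee [0.493 0.178 0.01 ]
teegrip [0.504 0.174 0.048]
corn [0.521 0.374 0.01 ]
tray [ 0.544 -0.173  0.026]
vase [0.753 0.054 0.1  ]
brush [0.499 0.04  0.01 ]
tub [0.724 0.244 0.085]
mallet [0.292 0.265 0.02 ]
tee [ 22 105 180]
bar [ 14 164 148]
board [ 24  89 183]
strip [107   9 192]
black [ 22 100 192]
rim [90  8 99]
table [ 30   4 114]
[0. 1. 0. 0.] [-0.14943813  0.98877108  0.          0.        ]
```

```bash
python3 - <<'E'
from h import *
r.reach([0.56,0.275,0.28],quat(0)); snap("wrist","w_fl")
r.reach([0.60,-0.172,0.26],quat(0)); snap("wrist","w_tr")
s=r.read_state();print(s["time_s"],s["joint_positions"],s["eef_pos"])
E
```

```text
3.525 [-3.99814049e-01  5.25190904e-01  1.22157024e+00  2.69163907e-04
  1.39465040e+00 -1.97239696e+00] [ 0.60036242 -0.17067328  0.26014453]
```

View pics/w_fl.png

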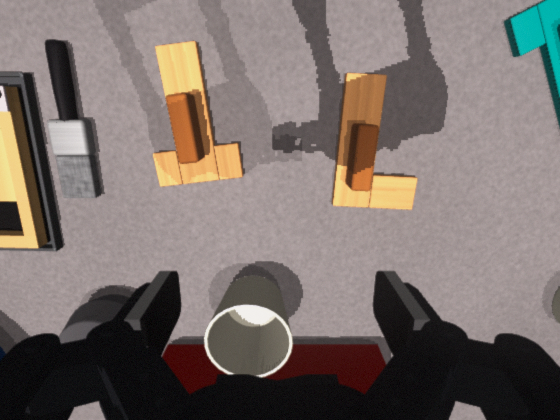

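View pics/w_tr.png

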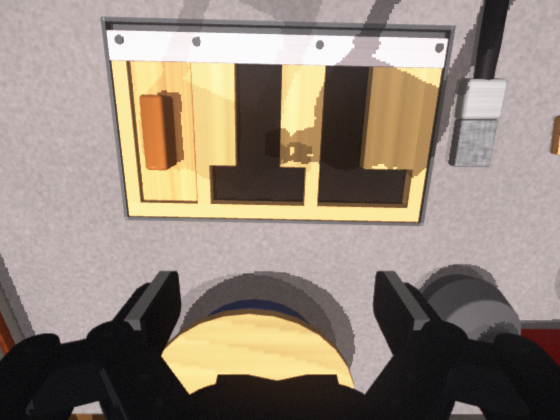

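```bash
python3 - <<'E'
from h import *
im,d,c=load("w_fl","wrist"); b=im[:,:,::-1].copy()
hs=cv2.cvtColor(b,cv2.COLOR_BGR2HSV)
wood=((hs[:,:,1]>90)&(hs[:,:,0]<35)).astype(np.uint8)*255
print(hs[60,180],hs[130,185],hs[90,365],hs[150,362],hs[195,390],hs[20,250])
big=cv2.resize(b[25:225,120:440],None,fx=2.5,fy=2.5,interpolation=cv2.INTER_CUBIC)
cs,_=cv2.findContours(wood,cv2.RETR_EXTERNAL,cv2.CHAIN_APPROX_NONE)
for k in cs:
    if cv2.contourArea(k)<1500: continue
    ap=cv2.approxPolyDP(k,4,True)[:,0]
    print(cv2.contourArea(k),ap.tolist())
    cv2.polylines(big,[((ap-[120,25])*2.5).astype(int)],True,(255,0,0),1)
cv2.imwrite("pics/z_fl.png",big)
im,d,c=load("w_tr","wrist"); b=im[:,:,::-1]
cv2.imwrite("pics/z_tr.png",cv2.resize(b[10:230,95:465],None,fx=2.1,fy=2.1,interpolation=cv2.INTER_CUBIC))
E
```

```text
[ 20 122 241] [ 12 179 192] [ 14 150 167] [ 12 180 116] [ 20 121 243] [  0  18 155]
3363.5 [[264, 377], [280, 380], [305, 372], [336, 372], [340, 385], [364, 394], [386, 365], [375, 344], [294, 344], [286, 363]]
1757.5 [[162, 357], [182, 388], [192, 393], [215, 385], [214, 375], [224, 374], [209, 360], [203, 344], [169, 344]]
4541.0 [[5, 86], [10, 110], [0, 112], [0, 201], [16, 203], [22, 229], [0, 230], [0, 247], [37, 248], [47, 241], [32, 151], [20, 92]]
6588.5 [[347, 73], [332, 203], [411, 209], [416, 177], [373, 173], [386, 75]]
7147.0 [[195, 41], [155, 46], [176, 147], [153, 153], [161, 186], [242, 176], [238, 143], [214, 144]]
```

View pics/z_fl.png

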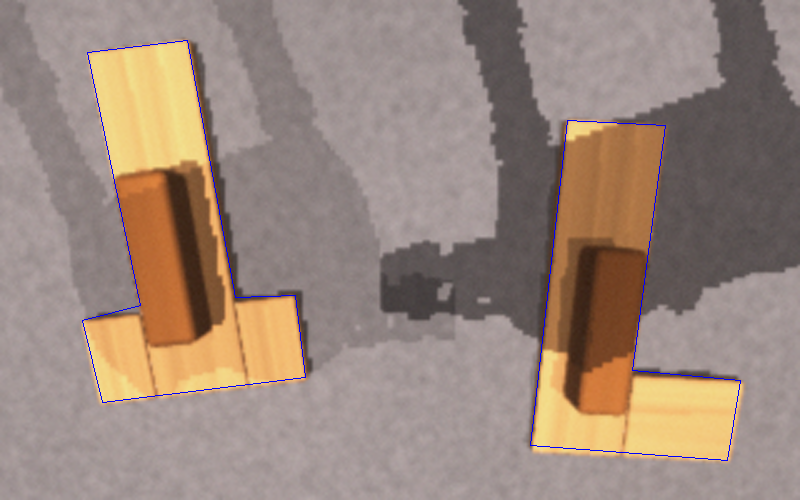

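View pics/z_tr.png

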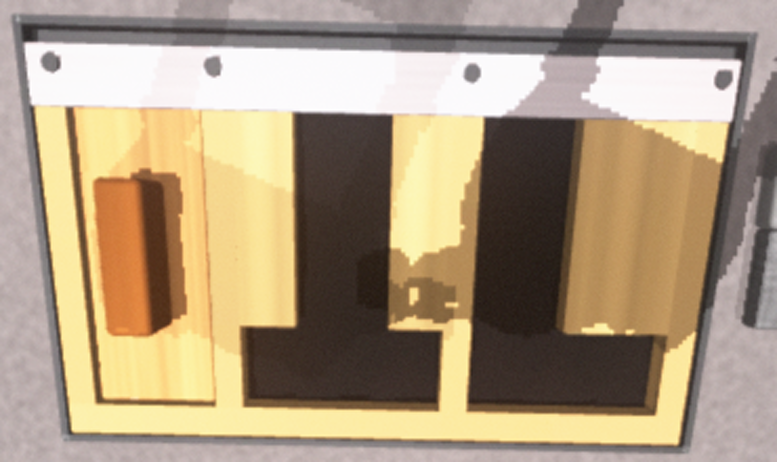

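```bash
cat > meas.py <<'E'
from h import *
def rigid(P,Q):
    P=np.array(P,float);Q=np.array(Q,float);p=P.mean(0);q=Q.mean(0)
    H=(P-p).T@(Q-q);a=np.arctan2(H[0,1]-H[1,0],H[0,0]+H[1,1])
    R=np.array([[np.cos(a),-np.sin(a)],[np.sin(a),np.cos(a)]]);t=q-R@p
    return t,a,(P@R.T+t-Q)
TEE=[(-75,-22),(-75,22),(35,22),(35,50),(75,50),(75,-50),(35,-50),(35,-22)]
COR=[(-75,-22),(-75,22),(35,22),(35,75),(75,75),(75,-22)]
def vline(V,rows,u0,u1,th=110,rising=False):
    """sub-pixel column of first crossing of th between u0,u1 for each row (dark->bright if rising)"""
    out=[]
    for v in rows:
        p=V[v,u0:u1].astype(float)
        s=(p[:-1]<th)&(p[1:]>=th) if rising else (p[:-1]>=th)&(p[1:]<th)
        i=np.flatnonzero(s)
        if len(i): i=i[-1] if rising else i[0]; out.append((u0+i+(p[i]-th)/(p[i]-p[i+1]),v))
    return np.array(out)
def fit(pts):
    vx,vy,x0,y0=cv2.fitLine(pts.astype(np.float32),cv2.DIST_HUBER,0,.01,.01).ravel()
    if abs(vx)>abs(vy): vx,vy=vx*np.sign(vx),vy*np.sign(vx)
    else: vx,vy=vx*np.sign(vy),vy*np.sign(vy)
    return np.array([vx,vy]),np.array([x0,y0])
E
python3 - <<'E'
from meas import *
im,d,c=load("w_fl","wrist")
hs=cv2.cvtColor(im,cv2.COLOR_RGB2HSV)
tee=[(155,46),(195,41),(214,144),(238,143),(242,176),(161,186),(153,153),(176,147)]
cor=[(347,73),(386,75),(373,173),(416,177),(411,209),(332,203)]
for n,M,uv in(("tee",TEE,tee),("cor",COR,cor)):
    X=onplane(c,np.array(uv)+.0,.012)[:,:2]; t,a,e=rigid(np.array(M)/1000,X)
    print(n,t.round(4),np.degrees(a).round(2),(e*1000).round(1).tolist())
im,d,c=load("w_tr","wrist")
V=im.max(2)
rows=range(75,158)
for n,rw,u0,u1,ris in [("teeL",rows,215,258,0),("teeR",rows,262,300,1),("tbL",range(172,200),200,235,0),("tbR",range(172,200),285,320,1),
   ("corL",rows,300,345,0),("corR",rows,345,395,1),("ftL",range(178,203),305,340,0),("ftR",range(178,203),385,425,1)]:
    p=vline(V,rw,u0,u1,110,ris); dv,p0=fit(p); ends=np.array([p0-dv*20,p0+dv*20]); X=onplane(c,ends,.026)
    dd=X[1]-X[0]; print(n,len(p),p0.round(1),"world",X.mean(0).round(4),"yaw",np.degrees(np.arctan2(dd[1],dd[0])).round(2))
VT=V.T.copy()
for n,cl,v0,v1,ris,z in [("tbB",range(220,297),180,225,1,.026),("ftB",range(325,402),180,225,1,.026),("tbT1",range(220,232),150,185,0,.026),("tbT2",range(287,300),150,185,0,.026),("ftT",range(372,402),150,185,0,.026),("strip",list(range(242,276))+list(range(328,362)),50,80,0,.029)]:
    p=vline(VT,cl,v0,v1,110,ris)[:,::-1]; dv,p0=fit(p); ends=np.array([p0-dv*20,p0+dv*20]); X=onplane(c,ends,z)
    dd=X[1]-X[0]; print(n,len(p),p0.round(1),"world",X.mean(0).round(4),"yaw",np.degrees(np.arctan2(dd[1],dd[0])).round(2)-90)
E
```

```text
tee [0.4924 0.1781] 6.87 [[-0.7, -0.3], [-1.2, 0.7], [1.0, -0.3], [-1.2, -0.1], [0.1, 1.2], [-0.1, -0.9], [-0.7, -0.4], [2.8, 0.1]]
cor [0.5222 0.3697] -3.31 [[-1.6, -0.6], [-1.1, 0.9], [1.3, -0.6], [-0.4, 0.9], [-0.1, -0.3], [1.9, -0.3]]
teeL 83 [235.7 116. ] world [ 0.5332 -0.2122  0.026 ] yaw -1.47
teeR 83 [280.1 116. ] world [ 0.5332 -0.1667  0.026 ] yaw -0.47
tbL 28 [211.4 185.5] world [ 0.6061 -0.2413  0.026 ] yaw -0.63
tbR 28 [303.4 188.2] world [ 0.6091 -0.1409  0.026 ] yaw -1.16
corL 83 [322.  117.1] world [ 0.5342 -0.1237  0.026 ] yaw -1.37
corR 83 [367.9 111.4] world [ 0.5286 -0.0771  0.026 ] yaw -1.12
ftL 25 [318.2 191. ] world [ 0.6122 -0.1247  0.026 ] yaw -1.1
ftR 25 [404.1 188.3] world [ 0.6091 -0.0309  0.026 ] yaw -1.02
tbB 77 [248.3 201.3] world [ 0.6236 -0.2015  0.026 ] yaw -1.5699999999999932
ftB 77 [358.1 204.5] world [ 0.6271 -0.0798  0.026 ] yaw -1.769999999999996
tbT1 12 [225.4 165.8] world [ 0.5842 -0.225   0.026 ] yaw -0.8700000000000045
tbT2 13 [293.5 167.4] world [ 0.5858 -0.1521  0.026 ] yaw -1.1200000000000045
ftT 30 [387.9 169.3] world [ 0.5878 -0.0507  0.026 ] yaw 0.23999999999999488
strip 68 [318.4  65.1] world [ 0.4851 -0.1296  0.029 ] yaw -0.8599999999999994
```

```bash
python3 - <<'E'
from meas import *
im,d,c=load("w_tr","wrist");print(c[1])
print("tail",im[192:215,255].tolist());print("ft tail",im[195:218,350].tolist())
print("ftR",im[190,394:422].tolist());print("tbL",im[185,203:222].tolist());print("tbR",im[185,296:312].tolist());print("corR",im[110,360:385].tolist());print("corL",im[110,316:328].tolist());print("teeL",im[110,228:244].tolist());print("teeR",im[110,274:286].tolist())
E
```

```text
[ 0.52491334 -0.17023087  0.38027863]
tail [[60, 48, 42], [60, 47, 42], [63, 51, 42], [62, 50, 43], [60, 48, 40], [60, 47, 41], [60, 49, 42], [53, 38, 31], [64, 49, 36], [102, 76, 51], [117, 88, 58], [113, 85, 54], [147, 113, 71], [246, 220, 146], [252, 235, 163], [252, 236, 168], [252, 236, 166], [252, 236, 166], [252, 237, 166], [252, 236, 166], [252, 236, 167], [252, 236, 167], [252, 236, 168]]
ft tail [[61, 47, 43], [56, 43, 39], [56, 46, 38], [61, 46, 43], [63, 50, 45], [61, 49, 43], [51, 39, 32], [64, 46, 36], [100, 76, 52], [111, 85, 55], [109, 84, 54], [142, 107, 72], [245, 216, 142], [252, 232, 159], [252, 233, 160], [252, 233, 159], [252, 233, 158], [252, 233, 159], [252, 234, 162], [252, 233, 161], [252, 233, 157], [252, 234, 162], [252, 233, 163]]
ftR [[59, 45, 42], [59, 48, 42], [59, 48, 44], [58, 47, 42], [57, 45, 39], [56, 48, 43], [56, 46, 38], [57, 48, 40], [56, 48, 39], [75, 59, 47], [113, 88, 57], [125, 95, 63], [128, 97, 65], [123, 93, 61], [121, 93, 58], [170, 130, 84], [247, 219, 145], [251, 232, 157], [251, 232, 156], [251, 232, 156], [252, 233, 159], [252, 233
[... 977 characters left out ...]
 90], [183, 143, 91], [184, 143, 92], [184, 143, 91], [182, 142, 89]]
corL [[182, 142, 92], [183, 142, 91], [182, 141, 91], [183, 139, 89], [181, 141, 90], [177, 137, 88], [130, 100, 64], [72, 52, 38], [56, 44, 35], [51, 37, 30], [52, 39, 34], [52, 40, 31]]
teeL [[244, 212, 139], [244, 214, 139], [245, 214, 139], [246, 218, 144], [246, 219, 144], [245, 213, 140], [229, 186, 119], [144, 107, 68], [87, 65, 45], [62, 45, 31], [57, 43, 31], [57, 40, 29], [65, 50, 41], [64, 49, 40], [63, 50, 41], [62, 50, 42]]
teeR [[56, 44, 37], [61, 49, 40], [59, 46, 40], [61, 48, 41], [62, 49, 41], [63, 49, 41], [104, 76, 54], [235, 196, 127], [245, 215, 143], [246, 219, 146], [251, 235, 165], [252, 239, 172]]
```

```bash
cat > tray.py <<'E'
from meas import *
def run(fn="w_tr",off=(0,0)):
    im,d,c=load(fn,"wrist"); V=im.max(2); rows=range(75,158); o=[]
    W=[]
    for n,rw,u0,u1,ris,th in [("teeL",range(72,115),215,258,0,155),("teeR",range(72,105),262,300,1,155),("tbL",range(172,200),200,235,0,180),("tbR",range(172,200),285,320,1,155),
      ("corL",range(105,150),300,345,0,118),("corR",rows,345,395,1,130),("ftL",range(178,203),305,340,0,155),("ftR",range(178,203),385,425,1,185)]:
        p=vline(V,rw,u0,u1,th,ris); dv,p0=fit(p); X=onplane(c,np.array([p0-dv*20,p0+dv*20]),.026)
        dd=X[1]-X[0]; y=np.degrees(np.arctan2(dd[1],dd[0])); W.append((n,X.mean(0)[:2],y))
    VT=V.T.copy()
    for n,cl,v0,v1,ris,th,z in [("tbB",range(220,297),180,225,1,195,.026),("ftB",range(325,402),180,225,1,195,.026),("tbT1",range(220,232),150,185,0,140,.026),("tbT2",range(287,300),150,185,0,140,.026),("ftT",range(372,402),150,185,0,120,.026),("strip",list(range(242,276))+list(range(328,362)),50,80,0,120,.029)]:
        p=vline(VT,cl,v0,v1,th,ris)[:,::-1]; dv,p0=fit(p); X=onplane(c,np.array([p0-dv*20,p0+dv*20]),z)
        dd=X[1]-X[0]; W.append((n,X.mean(0)[:2],np.degrees(np.arctan2(dd[1],dd[0]))-90))
    return W
if __name__=="__main__":
    W=run(); yaw=np.mean([w[2] for w in W if w[0] in("teeL","teeR","corL","corR","tbB","ftB","strip")])
    a=np.radians(yaw); ex=np.array([np.cos(a),np.sin(a)]);ey=np.array([-ex[1],ex[0]])
    print("yaw",yaw)
    for n,X,y in W: print(n,X.round(4),"yaw %.2f"%y," along x' %.1f y' %.1f"%(X@ex*1000,X@ey*1000))
E
python3 tray.py
```

```text
yaw 1.1625486356846757
teeL [ 0.5158 -0.2125] yaw -1.54  along x' 511.4 y' -223.0
teeR [ 0.5108 -0.1661] yaw -1.68  along x' 507.4 y' -176.4
tbL [ 0.607 -0.243] yaw -0.83  along x' 602.0 y' -255.2
tbR [ 0.6041 -0.1401] yaw -1.09  along x' 601.2 y' -152.4
corL [ 0.5471 -0.1242] yaw -1.34  along x' 544.5 y' -135.3
corR [ 0.5286 -0.0766] yaw -1.09  along x' 526.9 y' -87.3
ftL [ 0.609  -0.1251] yaw -1.16  along x' 606.4 y' -137.4
ftR [ 0.611  -0.0251] yaw -0.99  along x' 610.3 y' -37.5
tbB [ 0.6396 -0.1934] yaw 15.92  along x' 635.6 y' -206.3
ftB [ 0.6296 -0.0741] yaw -1.26  along x' 628.0 y' -86.9
tbT1 [ 0.5838 -0.225 ] yaw -0.76  along x' 579.1 y' -236.8
tbT2 [ 0.5853 -0.1533] yaw -1.09  along x' 582.1 y' -165.1
ftT [ 0.5876 -0.0491] yaw 0.36  along x' 586.5 y' -61.0
strip [ 0.4847 -0.1485] yaw -0.88  along x' 481.6 y' -158.3
```

```bash
sed -i 's/("tbB",range(220,297),180,225/("tbB",range(220,297),180,212/; s/"tbB","ftB","strip")/"ftB","tbB","ftL","ftR","tbR","strip")/' tray.py; python3 tray.py
```

```text
yaw -1.229020058601438
teeL [ 0.5158 -0.2125] yaw -1.54  along x' 520.3 y' -201.4
teeR [ 0.5108 -0.1661] yaw -1.68  along x' 514.3 y' -155.1
tbL [ 0.607 -0.243] yaw -0.83  along x' 612.1 y' -229.9
tbR [ 0.6041 -0.1401] yaw -1.09  along x' 607.0 y' -127.1
corL [ 0.5471 -0.1242] yaw -1.34  along x' 549.6 y' -112.4
corR [ 0.5286 -0.0766] yaw -1.09  along x' 530.1 y' -65.2
ftL [ 0.609  -0.1251] yaw -1.16  along x' 611.6 y' -112.0
ftR [ 0.611  -0.0251] yaw -0.99  along x' 611.4 y' -12.0
tbB [ 0.6271 -0.1908] yaw -1.27  along x' 631.1 y' -177.3
ftB [ 0.6296 -0.0741] yaw -1.26  along x' 631.1 y' -60.6
tbT1 [ 0.5838 -0.225 ] yaw -0.76  along x' 588.5 y' -212.4
tbT2 [ 0.5853 -0.1533] yaw -1.09  along x' 588.5 y' -140.7
ftT [ 0.5876 -0.0491] yaw 0.36  along x' 588.5 y' -36.5
strip [ 0.4847 -0.1485] yaw -0.88  along x' 487.8 y' -138.1
```

```bash
cat > grasp.py <<'E'
from h import *
def gpose(t,yaw,zo=.0,gx=.012,gz=.046,pitch=0.,dx=0,dy=0):
    """TCP pose for float origin t(x,y,z), yaw, pitch (nose down)"""
    Rf=Ro.from_euler('z',yaw)*Ro.from_euler('y',-pitch)
    p=np.array(t)+Rf.apply([gx+dx,dy,gz]); return p+[0,0,zo],(Rf*Ro.from_quat([0,1,0,0])).as_quat()
E
python3 - <<'E'
from grasp import *
command_gripper(.05,60)
t=[.4924,.1781,0];a=np.radians(6.87)
p,q=gpose(t,a,.1); r.reach(p,q)
p,q=gpose(t,a); print(r.move_straight(p,q,.15,max_force=15))
command_gripper(.0,40); s=r.read_state();print(s["grip_width"],s["contact_force"],s["eef_pos"],p)
command_gripper(.085)
p2,q2=gpose(t,a,.1);r.move_straight(p2,q2,.2)
p,q=r.read_state()["eef_pos"],0
r.reach([.56,.178,.26],quat(0)); snap("wrist","w_cal");print(r.read_state()["time_s"])
E
```

```text
False
0.021565922928361674 [-1.08223346 -0.77433957  6.22039164] [0.50501427 0.17968494 0.04711783] [0.50431384 0.1795354  0.046     ]
8.475
```

View pics/w_cal.png

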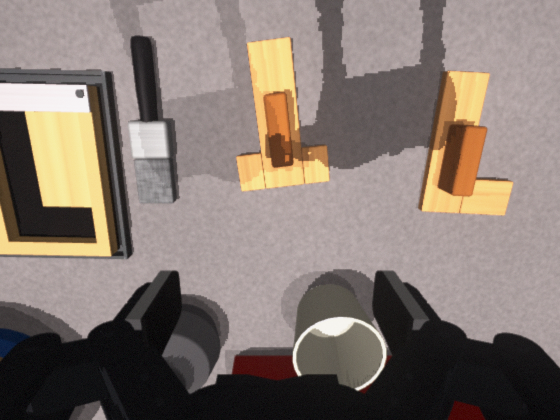

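```bash
cat > fl.py <<'E'
from meas import *
def floats(fn):
    im,d,c=load(fn,"wrist"); hs=cv2.cvtColor(im,cv2.COLOR_RGB2HSV)
    wood=((hs[:,:,1]>90)&(hs[:,:,0]<35)).astype(np.uint8)*255; wood[240:]=0
    res={}
    cs,_=cv2.findContours(wood,cv2.RETR_EXTERNAL,cv2.CHAIN_APPROX_NONE)
    for k in cs:
        A=cv2.contourArea(k)
        if A<4000: continue
        ap=cv2.approxPolyDP(k,4,True)[:,0].astype(int); n=len(ap)
        if n not in(6,8): print("skip",n,A,ap[0]);continue
        # refine: fit lines to sides (subpixel), intersect
        k=k[:,0]; idx=[int(np.argmin(((k-a)**2).sum(1))) for a in ap]; L=[]
        for i in range(n):
            i0,i1=idx[i],idx[(i+1)%n]; seg=k[i0:i1+1] if i1>i0 else np.r_[k[i0:],k[:i1+1]]
            m=max(2,len(seg)//8); L.append(fit(seg[m:-m]))
        P=[]
        for i in range(n):
            (d1,p1),(d2,p2)=L[i-1],L[i]; s=np.linalg.solve(np.c_[d1,-d2],p2-p1); P.append(p1+d1*s[0])
        P=np.array(P); X=onplane(c,P,.012)[:,:2]
        M=np.array(TEE if n==8 else COR)/1000
        best=None
        for o in (M,M[::-1]):
            for s in range(n):
                t,a,e=rigid(np.roll(o,s,0),X)
                if best is None or (e**2).sum()<best[3]: best=(t,a,e,(e**2).sum())
        res["tee" if n==8 else "cor"]=best[:3]
        print("tee" if n==8 else "cor",best[0].round(4),np.degrees(best[1]).round(2),"rms mm",(np.sqrt(best[3]/n)*1000).round(2),P.round(1).tolist())
    return res
E
python3 - <<'E'
from fl import *
floats("w_fl"); R=floats("w_cal")
t,a,_=R["tee"]; g=np.array([.50501,.17968]); ex=np.array([np.cos(a),np.sin(a)]);ey=np.array([-ex[1],ex[0]])
print("tcp in tee frame mm",(g-t)@ex*1000,(g-t)@ey*1000)
E
```

```text
skip 10 4178.0 [ 5 86]
cor [0.5226 0.3692] -2.84 rms mm 0.57 [[345.0, 72.4000015258789], [331.5, 204.8000030517578], [411.0, 208.8000030517578], [417.0, 176.5], [372.20001220703125, 173.60000610351562], [386.5, 74.5]]
tee [0.4927 0.1782] 6.69 rms mm 0.55 [[196.3000030517578, 40.400001525878906], [154.8000030517578, 45.900001525878906], [176.3000030517578, 149.8000030517578], [151.89999389648438, 152.60000610351562], [160.1999969482422, 185.8000030517578], [242.6999969482422, 176.3000030517578], [238.3000030517578, 142.5], [214.39999389648438, 144.60000610351562]]
skip 20 7559.0 [95 86]
tee [0.5435 0.389 ] 157.22 rms mm 54.02 [[442.79998779296875, 70.5999984741211], [417.8999938964844, 210.10000610351562], [503.79998779296875, 214.60000610351562], [512.9000244140625, 180.5], [475.5, 177.8000030517578], [486.20001220703125, 129.10000610351562], [477.79998779296875, 124.0], [489.20001220703125, 72.5999984741211]]
tee [0.4926 0.1787] 6.76 rms mm 0.48 [[289.8999938964844, 36.79999923706055], [246.5, 42.5], [261.20001220703125, 152.3000030517578], [235.89999389648438, 155.39999389648438], [241.1999969482422, 190.5], [328.5, 180.5], [326.6000061035156, 144.39999389648438], [300.79998779296875, 147.0]]
tcp in tee frame mm 12.431917848180825 -0.48846087765755875
```

```bash
cat > ins.py <<'E'
from grasp import *
YAW=np.radians(-1.2); EX=np.array([np.cos(YAW),np.sin(YAW),0]);EY=np.array([-EX[1],EX[0],0])
A0=np.radians(-1.229); 
SX=.5548; FLOOR=.009
def seat(yp): # yp in the -1.229deg frame
    e=np.array([np.cos(A0),np.sin(A0),0]);f=np.array([-e[1],e[0],0]); return SX*e+yp*f+np.array([0,0,FLOOR])
def pose(S,xn,zn,th,gx,gz,dy=0):
    """TCP pose with the lower nose edge at (xn,zn) in the cavity frame (m), pitch th deg"""
    t=np.radians(th); L=gx+.075
    x=xn+L*np.cos(t)-gz*np.sin(t); z=zn+L*np.sin(t)+gz*np.cos(t)
    return S+EX*x+EY*dy+np.array([0,0,z]), quat(YAW,t)
def nose(S,gx,gz,th):
    """lower nose edge in the cavity frame from the present TCP"""
    s=r.read_state();d=s["eef_pos"]-S;t=np.radians(th);L=gx+.075
    return d@EX-L*np.cos(t)+gz*np.sin(t), d@EY, d[2]-L*np.sin(t)-gz*np.cos(t), s
E
python3 - <<'E'
from ins import *
g,q=gpose([.4924,.1781,0],np.radians(6.87))
r.reach(g+[0,0,.08],q)
command_gripper(.05,60)
r.move_straight(g,q,.15,max_force=15)
command_gripper(0,60); s=r.read_state(); gz=s["eef_pos"][2]; print("grip",s["grip_width"],s["eef_pos"],s["contact_force"])
r.move_straight(g+[0,0,.1],q,.2); s=r.read_state(); print(s["eef_pos"]-g-[0,0,.1],s["contact_force"])
S=seat(-.1787); gx=.0124; print(S)
P=lambda *a:pose(S,*a,gx,gz)
p,q=P(-.055,.06,13); r.reach(p,q)
print("grip",r.read_state()["grip_width"],"pos err",(r.read_state()["eef_pos"]-p)*1e3)
im,d,_=snap("wrist","w_over"); snap("scene","s_over"); print(gz,r.read_state()["time_s"])
E
```

```text
grip 0.020996678219370055 [0.50511183 0.17967362 0.04723642] [-0.15660545  0.56955211  5.70445891]
[-0.00075601 -0.00014884 -0.00091749] [-0.13918372  0.51025479 -1.82701462]
[ 0.55083953 -0.19055849  0.009     ]
grip 0.020839438211249724 pos err [ 0.05239116  1.18489514 -0.30568098]
0.04723641669508323 12.7583
```

View pics/w_over.png

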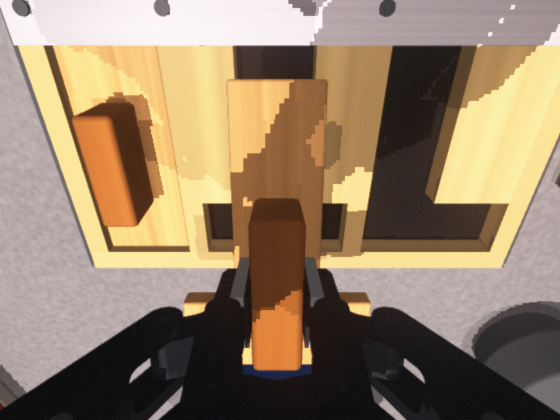

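View pics/s_over.png

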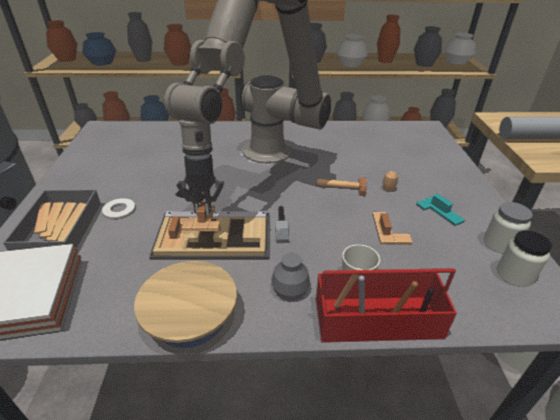

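```bash
python3 - <<'E'
from ins import *
S=seat(-.1787);gx=.0124;gz=.0472
p,q=pose(S,-.055,.06,13,gx,gz)
print((r.read_state()["eef_pos"]-p)*1e3)
p,q=pose(S,-.055,.022,13,gx,gz); r.move_straight(p,q,.1); print((r.read_state()["eef_pos"]-p)*1e3)
r.hold(.3); s=r.read_state(); print((s["eef_pos"]-p)*1e3,s["dq"].round(4), (Ro.from_quat(s["eef_rot"])*Ro.from_quat(q).inv()).as_rotvec(degrees=True).round(2))
snap("wrist","w_low")
E
```

```text
[ 0.27217635  1.41959899 -0.03497266]
[0.25500774 0.20926185 0.07475494]
[ 0.23568691 -0.12986938  0.58145001] [-0.0005  0.0034  0.005  -0.0012 -0.0017 -0.    ] [-0.03 -0.05  0.  ]
```

View pics/w_low.png

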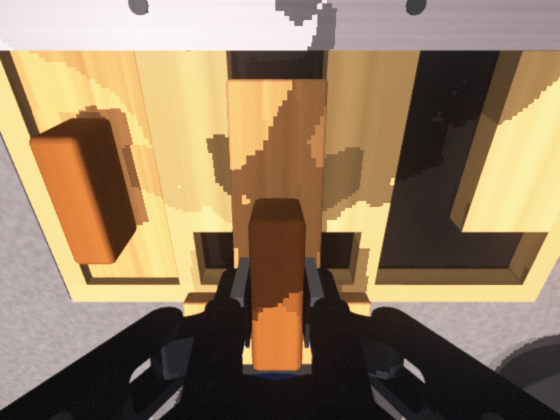

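```bash
python3 - <<'E'
from ins import *
S=seat(-.1787);gx=.0124;gz=.0472
p,q=pose(S,-.056,.002,13,gx,gz); print(r.move_straight(p,q,.06,max_force=8))
r.hold(.2);x,y,z,s=nose(S,gx,gz,13);print("nose mm",np.round([x*1e3,y*1e3,z*1e3],2),s["contact_force"].round(1))
snap("wrist","w_in");snap("scene","s_in");print(s["time_s"])
E
```

```text
False
nose mm [-55.85  -0.08   2.24] [ 1.   1.1 -2. ]
14.325
```

View pics/w_in.png

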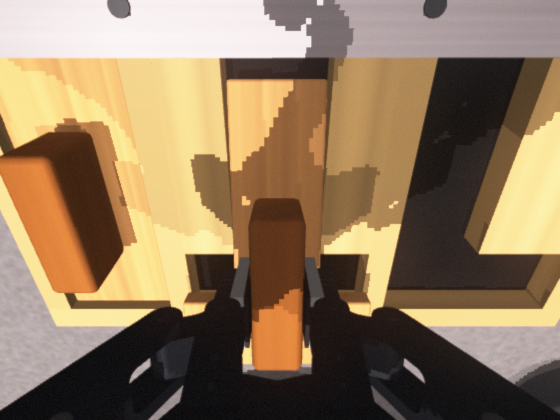

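```bash
python3 - <<'E'
from ins import *
S=seat(-.1787);gx=.0124;gz=.0472
p,q=pose(S,-.079,.0015,13,gx,gz); print(r.move_straight(p,q,.03,max_force=7))
x,y,z,s=nose(S,gx,gz,13);print("nose mm",np.round([x*1e3,y*1e3,z*1e3],2),s["contact_force"].round(1),s["time_s"])
snap("wrist","w_wall")
E
```

```text
True
nose mm [-74.95  -0.3    2.03] [2.2 0.3 0.5] 15.0667
```

View pics/w_wall.png

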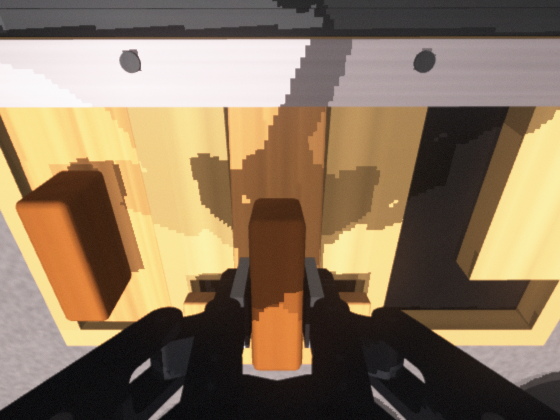

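```bash
cat >> ins.py <<'E'
def lay(S,gx,gz,dl,ths=(13,9,5,2.5,0),zs=(.0015,.0012,.001,.0008,.0006),fm=12):
    for th,zn in zip(ths,zs):
        xn=max(-.075,-.0757+.012*np.sin(np.radians(th)))+dl
        p,q=pose(S,xn,zn,th,gx,gz); hit=r.move_straight(p,q,.04,max_force=fm)
        x,y,z,s=nose(S,gx,gz,th); print(th,hit,"nose mm",np.round([x*1e3,y*1e3,z*1e3],2),s["contact_force"].round(1),s["time_s"])
        if hit: return th
    return None
E
python3 - <<'E'
from ins import *
print(lay(seat(-.1787),.0124,.0472,-.00115)); r.hold(.1)
snap("wrist","w_laid");snap("scene","s_laid");print(r.read_state()["contact_force"])
E
```

```text
13 False nose mm [-74.58   0.15   1.12] [-0.1 -0.4 -1.1] 15.3667
9 False nose mm [-75.15   0.38   0.58] [-0.6  0.4 -2.1] 15.6833
5 False nose mm [-76.27   0.38   0.55] [ 0.   0.2 -2. ] 16.0
2.5 False nose mm [-76.62   0.24   0.57] [ 1.3 -0.9 -1.3] 16.2583
0 False nose mm [-76.57   0.19   0.35] [-0.   0.  -1.5] 16.525
None
[-0.30362048 -0.35959994 -0.67812614]
```

View pics/w_laid.png

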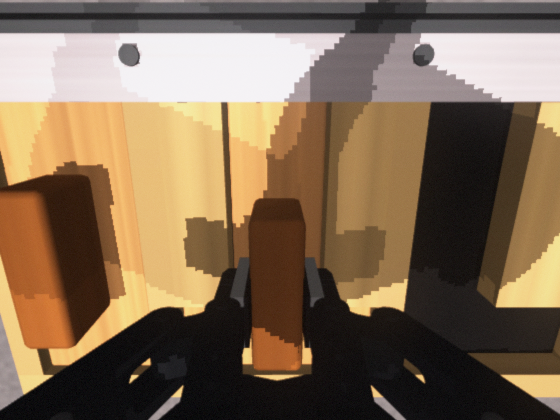

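```bash
python3 - <<'E'
from ins import *
S=seat(-.1787)
p,q=pose(S,-.0762,-.002,0,.0124,.0472); print(r.move_straight(p,q,.02,max_force=8)); x,y,z,s=nose(S,.0124,.0472,0);print(z,s["contact_force"])
command_gripper(.045); 
s=r.read_state();p=s["eef_pos"]; r.move_straight(p+[0,0,.1],None,.15)
r.reach([.60,-.172,.26],quat(0)); snap("wrist","w_tee_done"); print(r.read_state()["time_s"])
E
```

```text
True
7.82842590132532e-05 [-0.72827637  0.78085267  4.8327333 ]
18.6833
```

View pics/w_tee_done.png

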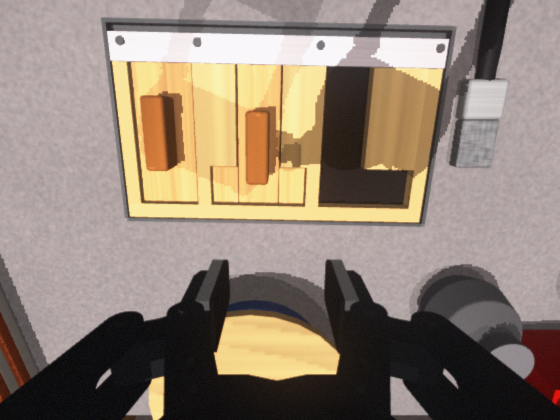

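```bash
python3 - <<'E'
from fl import *
r.reach([.59,.38,.26],quat(0)); r.hold(.1); snap("wrist","w_cor"); print(r.read_state()["time_s"]); floats("w_cor")
E
```

```text
20.825
cor [0.5226 0.3695] -2.92 rms mm 0.48 [[248.6999969482422, 36.400001525878906], [245.60000610351562, 183.10000610351562], [330.29998779296875, 186.89999389648438], [334.20001220703125, 151.5], [285.8999938964844, 149.0], [292.3999938964844, 38.400001525878906]]
```

View pics/w_cor.png

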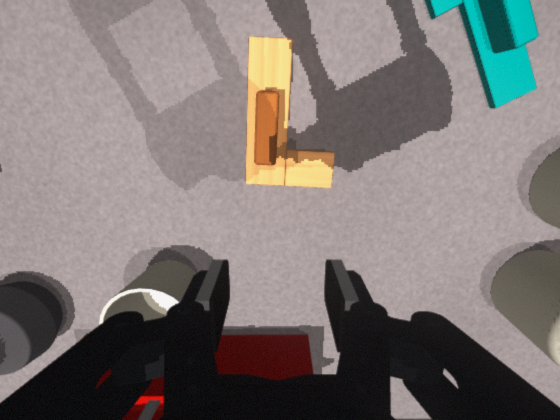

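```bash
python3 - <<'E'
from ins import *
t=np.array([.5226,.3690,0]);a=np.radians(-2.92)
g,q=gpose(t,a)
r.reach(g+[0,0,.08],q)
r.move_straight(g,q,.15,max_force=15)
command_gripper(0,60); s=r.read_state(); e=s["eef_pos"]; gx=(e-t)@[np.cos(a),np.sin(a),0]; print("grip",s["grip_width"],e,e-g,s["contact_force"],"gx",gx)
r.move_straight(g+[0,0,.1],q,.2)
S=seat(-.0890); gz=e[2]
np.save("cor.npy",[gx,gz])
p,q=pose(S,-.055,.06,13,gx,gz); r.reach(p,q)
p,q=pose(S,-.056,.022,13,gx,gz); r.move_straight(p,q,.1);r.hold(.3)
s=r.read_state(); print(s["grip_width"],(s["eef_pos"]-p)*1e3,s["time_s"])
snap("wrist","c_low");snap("scene","sc_low")
E
```

```text
grip 0.021017001898572765 [0.5355627  0.36892743 0.04779909] [0.00097828 0.00053873 0.00179909] [0.13395143 0.61182198 6.42019651] gx 0.012949561795743806
0.020976673279753253 [ 0.31745693 -0.09552686  0.61796724] 25.6833
```

View pics/c_low.png

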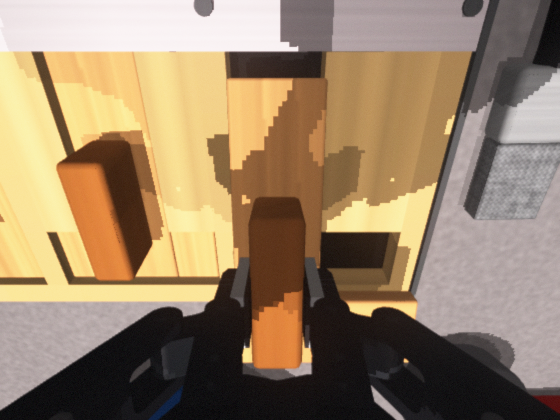

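```bash
python3 - <<'E'
from ins import *
gx,gz=np.load("cor.npy");S=seat(-.0890)
p,q=pose(S,-.056,.0015,13,gx,gz); print(r.move_straight(p,q,.06,max_force=8));r.hold(.1)
x,y,z,s=nose(S,gx,gz,13);print("nose mm",np.round([x*1e3,y*1e3,z*1e3],2),s["contact_force"].round(1))
p,q=pose(S,-.080,.0012,13,gx,gz); print(r.move_straight(p,q,.03,max_force=7))
x,y,z,s=nose(S,gx,gz,13);print("nose mm",np.round([x*1e3,y*1e3,z*1e3],2),s["contact_force"].round(1),s["time_s"])
snap("wrist","c_wall")
E
```

```text
False
nose mm [-5.596e+01 -2.000e-02  1.480e+00] [-0.9 -0.3 -1.2]
True
nose mm [-75.11  -0.29   1.93] [ 2.8  0.3 -0.4] 27.0333
```

View pics/c_wall.png

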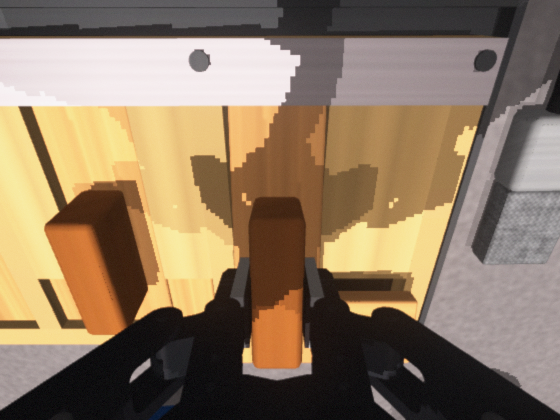

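Same wall offset as for the tee (about −1.2 mm), nose under the strip at column 277. I now lay the tail down.

```bash
python3 - <<'E'
from ins import *
gx,gz=np.load("cor.npy");S=seat(-.0890)
h=lay(S,gx,gz,-.0012)
if h is None:
    r.hold(.1)
    p,q=pose(S,-.0762,-.002,0,gx,gz); print(r.move_straight(p,q,.02,max_force=8)); x,y,z,s=nose(S,gx,gz,0);print(x,y,z,s["contact_force"])
snap("wrist","c_laid")
E
```

```text
13 False nose mm [-74.65   0.13   1.17] [ 0.8 -0.3 -0.5] 27.3333
9 False nose mm [-75.25   0.23   0.66] [-0.1  0.4 -1.2] 27.65
5 False nose mm [-76.41   0.31   0.56] [ 0.4  0.1 -0.4] 27.9667
2.5 False nose mm [-76.77   0.22   0.53] [-0.3 -0.2 -1.4] 28.225
0 False nose mm [-76.67   0.18   0.36] [-0.2  0.5 -1. ] 28.4917
True
-0.07661354651126698 7.733220176770516e-05 -2.3850790416939105e-05 [-0.62437558  0.59508839  4.01839839]
```

View pics/c_laid.png

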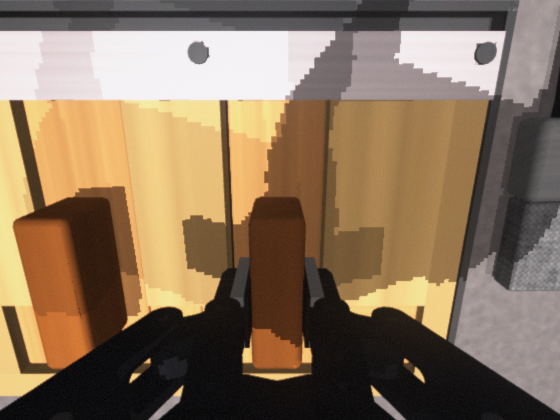

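```bash
python3 - <<'E'
from ins import *
command_gripper(.045)
p=r.read_state()["eef_pos"]; r.move_straight(p+[0,0,.1],None,.15)
r.reach([.60,-.172,.26],quat(0)); r.hold(.1); im,d,pose_=snap("wrist","w_end")
K,C,R=c=cam("wrist",pose_)
def z(u,v):
    u0,v0=int(u),int(v); zz=np.median(d[v0-2:v0+3,u0-2:u0+3]); X=C+R@(np.linalg.inv(K)@[u,v,1])*zz; return X.round(4).tolist()
for n,u,v in [("tee nose",258,80),("tee tailL",220,190),("tee tailR",296,190),("tee mid",258,195),("cor nose",345,80),("cor tailR",395,192),("cor tailL",325,192),("broad nose",165,80),("broad tail",165,190),("board tail",250,210),("board",300,120),("table",250,245)]: print(n,z(u,v))
snap("top","t_end");snap("scene","s_end");print(r.read_state()["time_s"])
cv2.imwrite("pics/z_end.png",cv2.resize(im[10:230,95:465,::-1],None,fx=2.1,fy=2.1,interpolation=cv2.INTER_CUBIC))
E
```

```text
tee nose [0.4961, -0.1886, 0.0237]
tee tailL [0.6084, -0.2321, 0.0233]
tee tailR [0.6084, -0.1489, 0.0237]
tee mid [0.614, -0.1906, 0.0237]
cor nose [0.4961, -0.102, 0.0236]
cor tailR [0.6107, -0.0403, 0.0237]
cor tailL [0.6106, -0.1171, 0.0238]
broad nose [0.4961, -0.2811, 0.0237]
broad tail [0.6083, -0.2922, 0.0236]
board tail [0.6298, -0.1994, 0.0285]
board [0.5344, -0.1464, 0.0287]
table [0.6823, -0.2026, 0.0023]
30.8667
```

View pics/z_end.png

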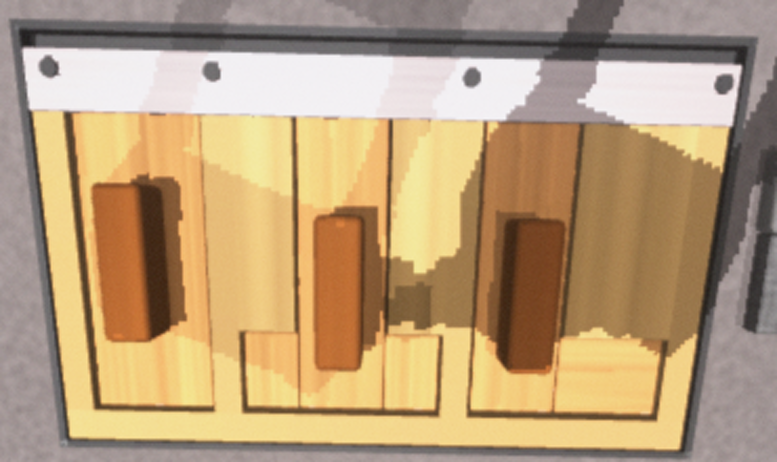

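View pics/t_end.png

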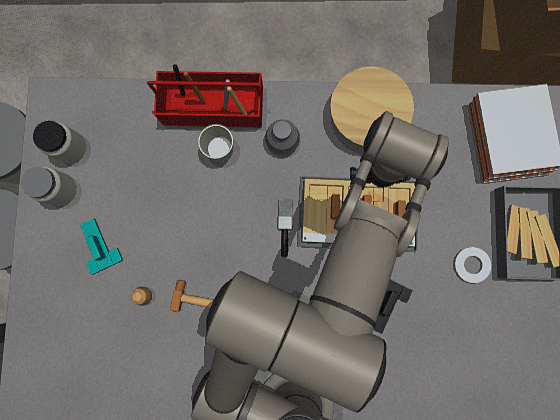

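```bash
python3 -c "
from workcell import r
print(r.finish_job())"
```

```text
the job is handed in; nothing more can be done
None
```

Both floats are back in their cavities and released, and the job is handed in at about 31 s of the 72 s allowed.

**What I did:** I found the floats and the tray with the wrist camera. Closing the gripper on the tee showed a camera error of about 0.5 mm sideways, which I corrected for. For each float I dipped the nose 13°, pushed it under the strip until it touched the end wall, drew back, laid the tail down, pressed lightly and let go.

**Last checks:**
- **Seating:** In the last wrist view both floats fill their outlines, noses under the strip. By depth, the soles of the tee, the corner float and the untouched rectangular float are level to within 0.5 mm. They lie about 5 mm below the board top, as they should when fully home.
- **Other things on the bench:** In the last top view the vase, tub, brush, anvil and plaster ring stand where they did. The arm partly hides the mallet there, but it never worked near it.

**Disagreements:**
- The end wall was about 1.2 mm farther in than my camera estimate for both floats. I used the touched position.
- The depth camera reads about 2.5 mm too high everywhere, including the bare table, so I compared only relative heights.

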